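# Stow a reagent bottle in the stay-lidded case

## Robot

A 6-joint arm with a two-finger parallel gripper is mounted at the origin on the work surface. World frame = base frame: x ahead of the robot, y to its left, z up, the work surface at z = 0. Lengths are in m, angles in rad, forces in N, time in s.
With the tool pointing down it reaches from about 0.25 to 0.725 m from the base axis. Payload 9.7 kg.
Tool frame: the origin (TCP) lies between the finger pads; the fingertips stand 22 mm ahead of it and the grasp point (between the pads) lies 3 mm ahead of it; z points along the fingers, x is the direction in which the jaws open and shut, and the axes are right-handed (so a half turn about z gives the same grasp; the last joint's range is limited). The gripper opens to 85 mm and grips with 20 to 120 N. Pads are 22 mm wide; open, the fingers measure 114 mm over their backs; the gripper's body (76 mm by 85 mm) begins 54 mm behind the grasp point. The pads swing forward as they close: fully open they stand 13 mm farther back than shut.
Start: joints at [-1.134, 0.087, 0.176, 1.66, 0, 1.571], TCP at [0.233, -0.498, 0.253] pointing down, gripper open.
Joint ranges: [-3.13, 3.13], [-0.85, 1.81], [-1.15, 1.24], [-2.2, 2.28], [-1.44, 1.52], [-3.14, 3.14]. Speed limits (rad/s): [2.22, 2.22, 2.57, 3.14, 3.14, 3.14].

## Interface

Orientations are given as a 3x3 rotation matrix whose columns are the frame's x, y, z axes.
In Python, from cell import sense, get_image, calibration, job_done, find_in, regions_of gives the robot as it stands. The module is installed in compiled form; this text tells all that it offers.
- The arm moves only by the tool drive_tool, never from a script. Its argument "plan" is a list of rows, each an object with "grip": the gripper command: -1 is shut, 1 is fully open, values between are in proportion; "travel": the shift along the tool's x, y, z in units of 25 mm (1.0 is 25 mm), a list of three; "twist": the turn about the tool's z in units of 8 degrees (1.0 is 8 degrees). A call has 1 to 5 rows; each row is the pose to reach, as a shift and turn from the pose measured when the call began, along the tool's axes at that moment; what a row does not reach only later rows make up. A row lasts 1/8 s, in which the tool goes at most 62.5 mm and 10.7 degrees, less where a joint would pass 70% of its speed; a pose out of reach is approached as far as the arm can. A call with a gripper value outside its range is refused whole. The fingers move at their own pace and stop on an object; the grip force is fixed at half the most. Time passes only in rows, so rows that repeat a pose let the fingers close. It gives the time, the measured TCP pose, the force and the opening at its end, in the units of the state.
- sense(): the state, without advancing time (a new reading comes with each control period).
- get_image(name): name is "scene" or "top" or "wrist"; returns the picture (420x560x3 uint8, blue, green, red); there is no depth.
- calibration(name): a dict with "K" (3x3 intrinsics, pixels), "R" (3x3) and "t" (3): a world point X has camera coordinates R X + t. Camera axes: x right, y down, z forward; pixel columns grow to the right and rows downward; lengths in m; the calibration is good to about 2 mm. A picture is of the moment at which its call begins: read the wrist's pose just before it. calibration takes no time and is no camera call; for the wrist camera it gives the pose at the moment of the call.
- job_done(): hands the job in, once; it reports no verdict.
Trained networks look in the newest picture that a camera, given by its name, has taken for a name from the list of things; names that differ only in an ending like _2 or _b are one class to them, and where a whole thing is asked for, a point or a joint stands for the part that bears it (a point fixed in the world has none). Each returns a list of dicts, best first, with "score" (0 to 1); they miss things now and then, are a little off and sometimes report something else, mostly with a low value. They report only what shows in the picture. A call takes as long as a camera call. They do not tell look-alikes from the thing itself.
- find_in(camera, thing): "xyz" ([x, y, z] in m, in world coordinates, good to about 4 mm: the middle of the surface that is visible of it).
- regions_of(camera, thing): "mask" (420x560 bool, what is visible of it).
The state is a dict: "clock": time; "joint_positions": joint angles; "qvel": joint speeds; "joint_torque": joint torques, N m; "tcp_pos": TCP position; "tcp_rot": TCP orientation; "force": force on the tool from outside, world axes, zero at the start; "moment": the same for the moment, N m; "finger_gap": finger opening in m.
Only numpy, scipy, OpenCV 4.12 (cv2) and the standard library are available. Lean on these libraries where they do the work, as an engineer would, in place of code of your own. Each camera call takes 0.05 s, during which the arm holds its last target. There are 200 camera calls.

## Task

Raise the yellow lid of the reagent case by its bar until its folding stay locks and holds it up by itself, without forcing it past, and stand the red-capped bottle in the empty middle compartment. Then press the stay's red knob to break its joint, lower the lid gently by hand until it is fully closed, and let go; leave the other things on the desk where they are.

Things in the scene. Friction and masses are not known exactly. Their poses are not given: they have to be found in the camera images.
- case: White open case, 200 (x) x 250 (y) x 90 mm high, walls 6 mm, fixed. Origin: centre of its underside. x points to the hinged rear rim, y to its left, z up; the folding stay is on its right (-y) side. Floor 6 mm up; low dividers (top 31 mm above the underside) at y = -40 and +40 mm make three compartments; blue- and green-capped bottles stand in the outer ones.
- middle_cell (a point): Centre of the floor of the empty middle compartment (76 mm wide in y, 188 mm long in x).
- lid_hinge (a point): Middle of the lid's hinge line, on the rear rim 90 mm above the desk; the hinge line runs along the case's y.
- lid (a joint): Lid angle, rad: 0 closed, grows as the front rises. Yellow lid 205 x 250 x 12 mm, 0.6 kg (varies 20 %), stiff hinge (0.34 N m friction): unlocked it stays where left above 1.1 rad but may fall shut from lower down. The stay locks it somewhere from 1.2 to 1.42 rad, differing with where the stay's upper pin is set. Faster than 1.5 rad/s downward counts as slamming.
- lid_bar (a point): Middle of the round steel bar handle on the lid: 10 mm diameter, 120 mm long, parallel to the hinge, 35 mm gap to the lid. Lid closed, it is 178 mm in front of the hinge line and 52 mm above it; it swings with the lid. It can be pinched from above at every lid angle, fingers closing across it (it turns between the pads).
- stay_knob (a point): Middle of the red thumb knob on the stay's middle pivot, a cylinder along the case's y, 18 mm diameter, 30 mm long, 33 mm outside the right wall. Locked, it is some 40 mm above the rim. Break the stay by pushing the knob rearward and down, square to the stay (case frame about +0.78 x, -0.63 z), a few newtons, 25 to 35 mm: less and it springs back to locked, more and the lid may fall.
- stay_elbow (a joint): Angle of the stay's middle joint, rad: about 0 folded with the lid closed, 2.65 when the stay is straight, 2.77 at its stop just past straight, which is the locked state. A light spring in the joint always pushes it to the stop.
- stay_buffer (a joint): Give of the rubber buffer under the stay's foot, m: 0 unloaded, positive when the lid is forced up against the straight stay, negative when it is forced down against the locked stay; 4.5 N per mm. Beyond 6 mm either way the stay is overstrained. At the bar this is about 10 mm of movement or 15 N past the lock.
- red_bottle: White dropper bottle with a red cap, 28 mm diameter (straight body up to 45 mm), 72 mm high, 35 g, standing on the desk to the right of the case. Origin: centre of its underside, z up.
- blue_bottle: Same bottle with a blue cap in the case's left (+y) compartment.
- green_bottle: Same bottle with a green cap in the case's right (-y) compartment.
- rack: White bottle rack, fixed, 260 x 60 x 35 mm, with bottles up to 78 mm high; origin under its centre.
- waste_bin: Yellow open bin, rim diameter 150 mm, 160 mm high; origin under its centre.
- green_cup: Green clear cup, 72 mm diameter, 85 mm high; origin under its centre.
- mixing_plate: White round plate, 120 mm diameter, 9 mm thick, on the desk.
- stay_upper: Upper link of the stay, with the red knob at its lower end; origin at its pin in a slotted bracket on the lid's right edge, about 120 mm from the hinge. The lower link runs on from the knob to the foot pin on the case's right side, 150 mm in front of the hinge line and 30 mm below it. Each link is 97 mm long. Not to be pushed with more than 25 N.
Not all that is in view belongs to the job. Leave any orange or pink look-alike of the red_bottle alone.

How it is judged:
By the outcome, as a careful person would: the job done as asked, in the order asked, and still so for the second after the job is handed in, with the robot touching nothing.
It also fails if it takes over 72 s, if anything falls off the work surface, if the arm or the gripper's body presses on something with over 40 N, if the wrist force passes 120 N, or if a joint passes its speed limit or range.

## Working session

There is one attempt and no reset: what is moved stays moved. The work goes in short steps, Python scripts to look and compute and a tool call to move; the robot and the scene stay as the last step left them, time stands still between calls to the robot, and variables do not carry over. Pictures are saved under pics/ and viewed, about 8 in all and at most 12, crops included, and the job is handed in when it is done.

Besides the shell and the picture viewer there is one more tool, called after "Request:" as name(argument=value, ...), one argument or row to a line, values as JSON. drive_tool: Moves the arm, as the interface text tells. Its arguments: {"type":"object","properties":{"plan":{"type":"array","items":{"type":"object","properties":{"grip":{"type":"number"},"travel":{"type":"array","items":{"type":"number"}},"twist":{"type":"number"}}}}},"required":["plan"]}

```bash
mkdir -p pics; python3 - <<'E'
from cell import *
import cv2,numpy as np
s=sense();print(s['clock'],s['tcp_pos'],s['tcp_rot'],s['finger_gap'])
a=get_image('scene');b=get_image('top')
cv2.imwrite('pics/s0.png',a);cv2.imwrite('pics/t0.png',b)
for c in ['scene','top']:
  for t in ['case','lid','lid_bar','stay_knob','red_bottle','stay_upper','blue_bottle','green_bottle','rack','waste_bin','green_cup']:
    print(c,t,[(np.round(d['xyz'],3).tolist(),round(d['score'],2)) for d in find_in(c,t)[:3]])
E
```

```text
0.0 [ 0.23256795 -0.49818155  0.25257328] [[ 4.22987059e-01 -9.06135533e-01 -5.85686335e-04]
 [-9.06134704e-01 -4.22987464e-01  1.22595889e-03]
 [-1.35862289e-03  1.21459674e-05 -9.99999077e-01]] 0.08496503486966206
scene case [([0.621, 0.038, 0.098], 0.89), ([0.561, -0.072, 0.047], 0.63), ([0.606, 0.432, 0.108], 0.33)]
scene lid [([0.577, 0.049, 0.105], 0.82)]
scene lid_bar [([0.576, 0.044, 0.104], 0.78)]
scene stay_knob [([0.605, -0.074, 0.043], 0.7)]
scene red_bottle [([0.499, -0.24, 0.036], 0.64), ([0.507, -0.314, 0.04], 0.57)]
scene stay_upper [([0.602, -0.076, 0.035], 0.6), ([0.622, 0.042, 0.102], 0.5)]
scene blue_bottle [([0.56, -0.068, 0.047], 0.27)]
scene green_bottle []
scene rack [([0.742, -0.355, 0.03], 0.82)]
scene waste_bin [([0.602, 0.433, 0.11], 0.75)]
scene green_cup [([0.386, 0.452, 0.064], 0.8)]
top case []
top lid [([0.563, 0.06, 0.104], 0.82), ([0.718, -0.359, 0.034], 0.7), ([0.564, 0.058, 0.106], 0.52)]
top lid_bar [([0.562, 0.059, 0.105], 0.88)]
top stay_knob [([0.619, -0.08, 0.025], 0.7), ([0.565, 0.058, 0.103], 0.21)]
top red_bottle [([0.428, -0.298, 0.052], 0.64), ([0.486, -0.238, 0.051], 0.57), ([0.49, -0.307, 0.045], 0.45)]
top stay_upper [([0.614, -0.076, 0.022], 0.41)]
top blue_bottle [([0.562, 0.06, 0.1], 0.57), ([0.718, -0.356, 0.035], 0.33)]
top green_bottle []
top rack [([0.716, -0.358, 0.038], 0.55)]
top waste_bin [([0.594, 0.475, 0.073], 0.67), ([0.564, 0.061, 0.102], 0.29)]
top green_cup [([0.366, 0.461, 0.042], 0.77)]
```

```bash
python3 - <<'E'
import cv2,numpy as np
a=cv2.imread('pics/s0.png');b=cv2.imread('pics/t0.png')
cv2.imwrite('pics/st.png',cv2.resize(np.vstack([a,b]),(800,1200))[:, :]);
cv2.imwrite('pics/s0b.png',cv2.resize(a,(800,600),interpolation=cv2.INTER_CUBIC));cv2.imwrite('pics/t0b.png',cv2.resize(b,(800,600),interpolation=cv2.INTER_CUBIC))
E
```

```text
(no output)
```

View pics/s0.png

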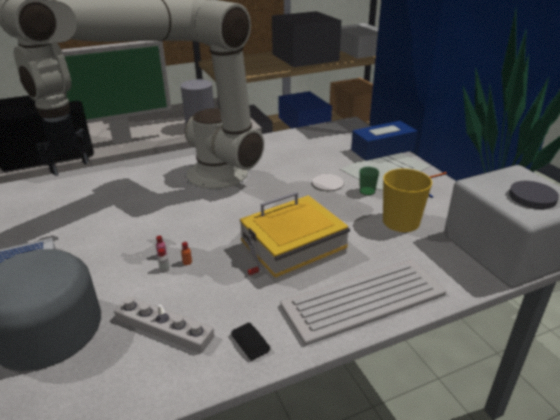

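View pics/t0b.png

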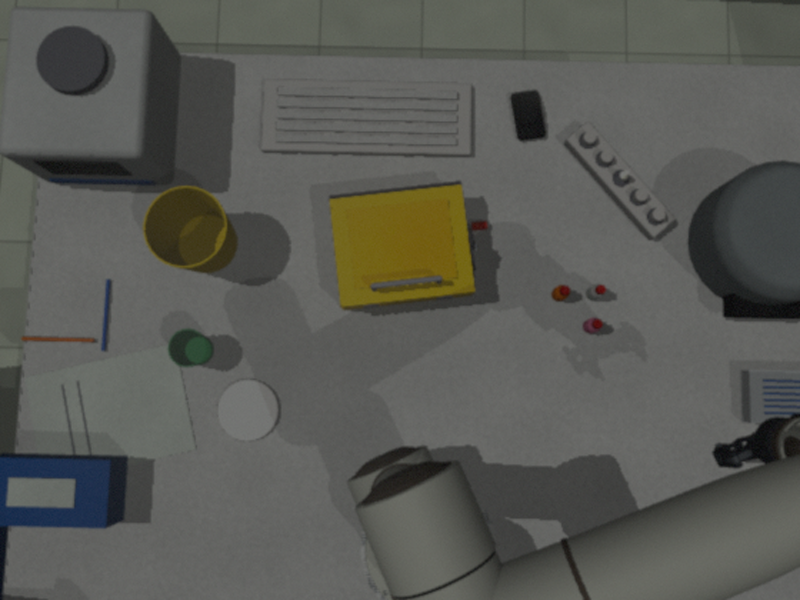

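The top view shows the lid at corners (330,195), (462,183), (475,293) and (342,308), and the bar from (372,287) to (441,279). The white bottle is at (600,290), the orange one at (562,292) and the pink one at (594,325).

```bash
cat > h.py <<'E'
from cell import *
import cv2,numpy as np
def ray(cal,u,v,z):
    d=cal['R'].T@np.linalg.inv(cal['K'])@np.array([u,v,1.]);c=-cal['R'].T@cal['t']
    return c+d*(z-c[2])/d[2]
def proj(cal,X):
    p=cal['K']@(cal['R']@np.array(X)+cal['t']);return p[:2]/p[2]
E
python3 - <<'E'
from h import *
c=calibration('top');k=.7
for n,u,v,z in [('lidRL',330,195,.1),('RR',462,183,.1),('FR',475,293,.1),('FL',342,308,.1),('barL',372,287,.142),('barR',441,279,.142),('cap',600,289,.07),('orange',563,292,.07),('pink',596,325,.07),('knob',481,226,.03)]:
    print(n,ray(c,u*k,v*k,z).round(4))
print('cam',-c['R'].T@c['t'])
im=cv2.imread('pics/t0.png');m=regions_of('top','lid')[0]['mask'].astype(np.uint8)
print(cv2.minAreaRect(cv2.findNonZero(m)))
cv2.imwrite('pics/c.png',cv2.resize(im[120:240,220:440],(800,436),interpolation=cv2.INTER_CUBIC))
E
```

```text
lidRL [0.6515 0.1991 0.1   ]
RR [ 0.68   -0.0474  0.1   ]
FR [ 0.4729 -0.074   0.1   ]
FL [0.4398 0.1699 0.1   ]
barL [0.4745 0.114  0.142 ]
barR [ 0.4916 -0.0091  0.142 ]
cap [ 0.4894 -0.3116  0.07  ]
orange [ 0.4822 -0.242   0.07  ]
pink [ 0.4213 -0.3035  0.07  ]
knob [ 0.6137 -0.0905  0.03  ]
cam [0.29672637 0.05222839 1.51580778]
((287.9071044921875, 170.9381561279297), (77.95902252197266, 109.50579833984375), 83.04703521728516)
```

View pics/c.png

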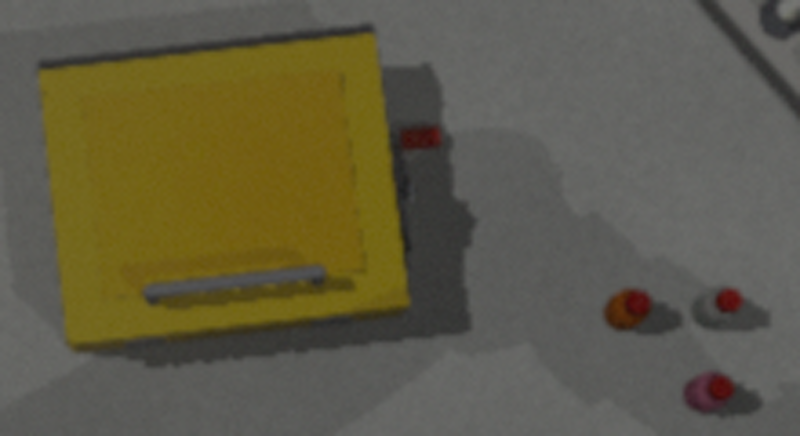

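Request:
drive_tool(
  plan=[
    {"grip":0.2,"travel":[-15.7,-18.4,0],"twist":-9.05},
    {"grip":0.2,"travel":[-15.7,-18.4,0],"twist":-9.05},
    {"grip":0.2,"travel":[-15.7,-18.4,0],"twist":-9.05},
    {"grip":0.2,"travel":[-15.7,-18.4,0],"twist":-9.05},
    {"grip":0.2,"travel":[-15.7,-18.4,0],"twist":-9.05},
  ],
)

```text
clock: 1.88
tcp_pos: [0.3627, -0.2122, 0.2535]
tcp_rot: [[0.982, -0.19, 0.001], [-0.19, -0.982, -0.0], [0.001, 0.0, -1.0]]
force: [0.2, -0.6, 0.7]
finger_gap: 0.0508
```

```bash
cat >> h.py <<'E'
YAW=0.129
H=np.array([.660,.0755,.09])
C=np.array([[np.cos(YAW),-np.sin(YAW),0],[np.sin(YAW),np.cos(YAW),0],[0,0,1.]])
def go(p,yaw=None,case=False):
    "tool-axis units needed to bring the TCP to world p"
    s=sense();R=s['tcp_rot'];p=np.array(p,float)
    if case: p=H+C@p-[0,0,0]
    t=R.T@(p-s['tcp_pos'])/.025
    y=YAW if yaw is None else yaw
    cur=np.arctan2(R[1,0],R[0,0]);d=(y-cur+np.pi)%(2*np.pi)-np.pi
    print('t',round(s['clock'],2),'travel',t.round(2).tolist(),'twist',round(-np.degrees(d)/8,2),'F',s['force'].round(1),'gap',round(s['finger_gap'],4),'case xyz',(C.T@(s['tcp_pos']-H)).round(4))
E
python3 -c "
from h import *
go([.483,.0525,.25])"
```

```text
t 1.88 travel [2.72, -11.31, 0.14] twist -2.29 F [ 0.2 -0.6  0.7] gap 0.0508 case xyz [-0.3319 -0.2471  0.1635]
```

Request:
drive_tool(
  plan=[
    {"grip":0.2,"travel":[2.7,-11.3,0.1],"twist":-2.3},
    {"grip":0.2,"travel":[2.7,-11.3,0.1],"twist":-2.3},
    {"grip":0.2,"travel":[2.7,-11.3,0.1],"twist":-2.3},
    {"grip":0.2,"travel":[2.7,-11.3,0.1],"twist":-2.3},
    {"grip":0.2,"travel":[2.7,-11.3,0.1],"twist":-2.3},
  ],
)

```text
clock: 2.5
tcp_pos: [0.4831, 0.055, 0.2509]
tcp_rot: [[0.991, 0.132, 0.001], [0.132, -0.991, -0.0], [0.001, 0.0, -1.0]]
force: [0.0, -0.4, -0.2]
finger_gap: 0.0518
```

```bash
python3 - <<'E'
from h import *
go([.483,.0525,.25])
c=calibration('wrist');a=get_image('wrist');cv2.imwrite('pics/w0.png',a)
for y in (-.06,.06): print(proj(c,H+C@[-.178,y,.052]))
for x,y in ((0,-.125),(0,.125),(-.205,-.125),(-.205,.125)): print(proj(c,H+C@[x,y,.01]))
for t in ['lid_bar']: print([(d['xyz'],d['score']) for d in find_in('wrist',t)[:2]])
E
```

```text
t 2.5 travel [-0.02, 0.1, 0.04] twist 0.02 F [ 0.  -0.4 -0.2] gap 0.0518 case xyz [-0.1781  0.0024  0.1609]
[271.86452287 284.4370885 ]
[272.21085697 137.39354029]
[444.91653163 319.94841008]
[495.03457839  51.68681809]
[245.50022976 319.62612621]
[238.60656211  50.73080869]
[([0.5545, 0.0956, 0.1055], 0.63)]
```

View pics/w0.png

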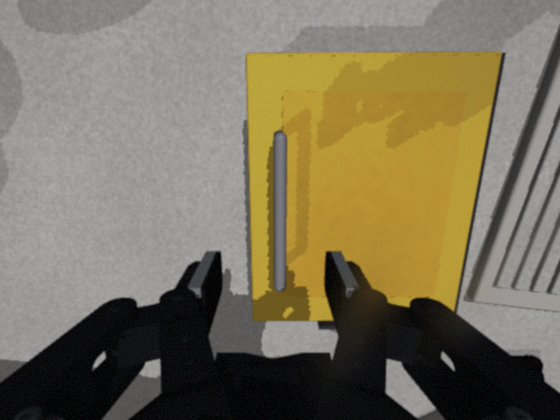

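The wrist view shows the bar from (279,133) to (281,290). That is about 8 px (6 mm) further to the rear than I predicted, so I'm shifting the hinge 5 mm rearward, descending and pinching.

Request:
drive_tool(
  plan=[
    {"grip":0.2,"travel":[0.2,0.1,2.1],"twist":0},
    {"grip":0.2,"travel":[0.2,0.1,4.2],"twist":0},
    {"grip":0.2,"travel":[0.2,0.1,4.2],"twist":0},
    {"grip":-1,"travel":[0.2,0.1,4.2],"twist":0},
    {"grip":-1,"travel":[0.2,0.1,4.2],"twist":0},
  ],
)

```text
clock: 3.22
tcp_pos: [0.4899, 0.0537, 0.148]
tcp_rot: [[0.991, 0.134, 0.004], [0.134, -0.991, 0.001], [0.004, 0.0, -1.0]]
force: [0.1, 0.2, -0.3]
finger_gap: 0.0155
```

Request:
drive_tool(
  plan=[
    {"grip":-1,"travel":[0,0,0],"twist":0},
    {"grip":-1,"travel":[0,0,0],"twist":0},
  ],
)

```text
clock: 3.48
tcp_pos: [0.4891, 0.0536, 0.1492]
tcp_rot: [[0.991, 0.134, 0.003], [0.134, -0.991, 0.001], [0.003, -0.0, -1.0]]
force: [-8.9, 0.1, 3.2]
finger_gap: 0.0078
```

```bash
sed -i 's/^H=.*/H=np.array([.665,.076,.09])/' h.py; python3 -c "
from h import *
go([-.178,0,.055],case=True)"
```

```text
t 3.48 travel [-0.03, 0.02, 0.17] twist 0.04 F [-8.9  0.1  3.2] gap 0.0078 case xyz [-0.1774  0.0004  0.0592]
```

Request:
drive_tool(
  plan=[
    {"grip":-1,"travel":[0.3,0,-0.84],"twist":0},
    {"grip":-1,"travel":[0.7,0,-1.63],"twist":0},
    {"grip":-1,"travel":[1.19,0,-2.38],"twist":0},
    {"grip":-1,"travel":[1.76,0,-3.05],"twist":0},
    {"grip":-1,"travel":[2.42,0,-3.66],"twist":0},
  ],
)

```text
clock: 4.1
tcp_pos: [0.5487, 0.0618, 0.2423]
tcp_rot: [[0.991, 0.134, 0.002], [0.134, -0.991, 0.001], [0.002, -0.001, -1.0]]
force: [-0.4, 1.9, -9.8]
finger_gap: 0.0076
```

```bash
cat >> h.py <<'E'
OFF=.0075
def th():
    s=sense();p=C.T@(s['tcp_pos']-H);x,z=p[0],p[2]-OFF
    a=np.arctan2(z,-x)-np.arctan2(.052,.178)
    print('th',a.round(3),'r',np.hypot(x,z).round(4),'(.1854) F case',(C.T@s['force']).round(1),'gap',round(s['finger_gap'],4),'t',round(s['clock'],2))
    return a
def arc(*ths):
    s=sense();R=s['tcp_rot']
    for t in ths:
        b=H+C@[-.178*np.cos(t)+.052*np.sin(t),0,.178*np.sin(t)+.052*np.cos(t)+OFF]
        print(round(t,3),(R.T@(b-s['tcp_pos'])/.025).round(2).tolist())
E
python3 -c "
from h import *
th();arc(.7,.8,.9,1,1.08)"
```

```text
th 0.606 r 0.1863 (.1854) F case [-0.1  1.9 -9.8] gap 0.0076 t 4.1
0.7 [0.58, 0.04, -0.38]
0.8 [1.22, 0.04, -0.76]
0.9 [1.89, 0.04, -1.07]
1 [2.59, 0.05, -1.32]
1.08 [3.17, 0.05, -1.46]
```

Request:
drive_tool(
  plan=[
    {"grip":-1,"travel":[0.58,0,-0.38],"twist":0},
    {"grip":-1,"travel":[1.22,0,-0.76],"twist":0},
    {"grip":-1,"travel":[1.89,0,-1.07],"twist":0},
    {"grip":-1,"travel":[2.59,0,-1.32],"twist":0},
    {"grip":-1,"travel":[3.17,0,-1.46],"twist":0},
  ],
)

```text
clock: 4.72
tcp_pos: [0.6272, 0.0726, 0.2822]
tcp_rot: [[0.991, 0.134, 0.005], [0.134, -0.991, 0.002], [0.005, -0.001, -1.0]]
force: [-6.0, 0.5, 7.6]
finger_gap: 0.0075
```

```bash
python3 - <<'E'
from h import *
th();arc(1.1,1.12,1.14,1.16,1.18,1.2)
a=get_image('scene');cv2.imwrite('pics/s1.png',cv2.resize(a[150:330,180:400],(800,655),interpolation=cv2.INTER_CUBIC)[:600])
print([(d['xyz'],d['score']) for d in find_in('scene','stay_knob')[:2]])
print([(d['xyz'],d['score']) for d in find_in('scene','stay_upper')[:2]])
E
```

```text
th 1.084 r 0.1886 (.1854) F case [-5.9  1.3  7.6] gap 0.0075 t 4.72
1.1 [0.14, 0.06, 0.1]
1.12 [0.29, 0.06, 0.08]
1.14 [0.43, 0.06, 0.05]
1.16 [0.58, 0.06, 0.03]
1.18 [0.73, 0.06, 0.02]
1.2 [0.88, 0.06, 0.0]
[([0.6313, -0.07, 0.1099], 0.74)]
[([0.6285, -0.067, 0.1078], 0.63)]
```

View pics/s1.png

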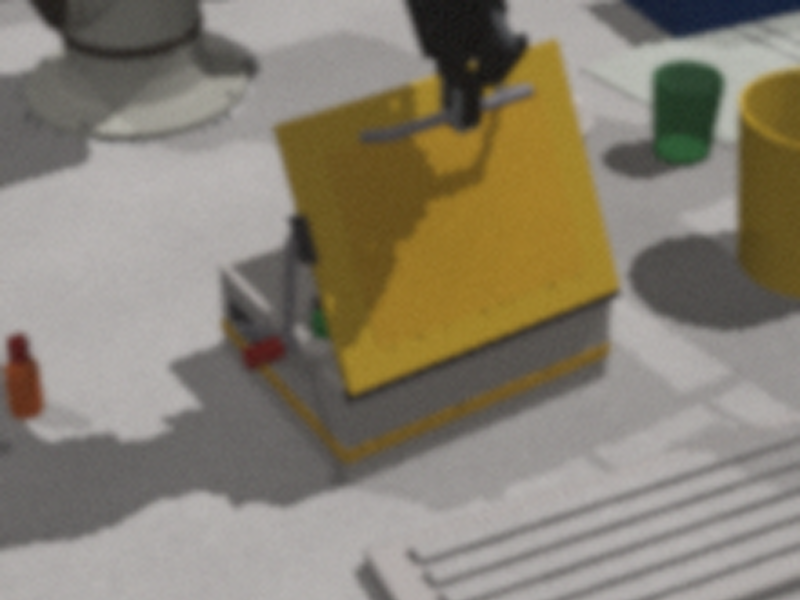

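Request:
drive_tool(
  plan=[
    {"grip":-1,"travel":[0.2,0,-0.03],"twist":0},
    {"grip":-1,"travel":[0.35,0,-0.06],"twist":0},
    {"grip":-1,"travel":[0.5,0,-0.09],"twist":0},
    {"grip":-1,"travel":[0.65,0,-0.11],"twist":0},
    {"grip":-1,"travel":[0.78,0,-0.12],"twist":0},
  ],
)

```text
clock: 5.5
tcp_pos: [0.6477, 0.0754, 0.2849]
tcp_rot: [[0.991, 0.134, 0.006], [0.134, -0.991, 0.002], [0.006, -0.001, -1.0]]
force: [-3.5, 0.4, -5.4]
finger_gap: 0.0073
```

```bash
python3 - <<'E'
from h import *
th();arc(1.2,1.24,1.28)
E
```

```text
th 1.195 r 0.1882 (.1854) F case [-3.4  0.8 -5.4] gap 0.0073 t 5.5
1.2 [0.05, 0.07, 0.11]
1.24 [0.34, 0.07, 0.09]
1.28 [0.64, 0.07, 0.08]
```

Request:
drive_tool(
  plan=[
    {"grip":-1,"travel":[0.1,0,0],"twist":0},
    {"grip":-1,"travel":[0.2,0,0],"twist":0},
    {"grip":-1,"travel":[0.2,0,0],"twist":0},
  ],
)

```text
clock: 5.88
tcp_pos: [0.6533, 0.0761, 0.2858]
tcp_rot: [[0.991, 0.134, 0.009], [0.134, -0.991, 0.002], [0.009, -0.001, -1.0]]
force: [-1.0, 1.0, 2.0]
finger_gap: 0.0074
```

Request:
drive_tool(
  plan=[
    {"grip":-1,"travel":[0.08,0,0],"twist":0},
    {"grip":-1,"travel":[0.16,0,0],"twist":0},
    {"grip":-1,"travel":[0.16,0,0],"twist":0},
  ],
)

```text
clock: 6.25
tcp_pos: [0.6575, 0.0767, 0.286]
tcp_rot: [[0.991, 0.134, 0.009], [0.134, -0.991, 0.002], [0.01, -0.001, -1.0]]
force: [-1.3, 0.1, 0.6]
finger_gap: 0.0078
```

Request:
drive_tool(
  plan=[
    {"grip":-1,"travel":[0.08,0,0],"twist":0},
    {"grip":-1,"travel":[0.16,0,0],"twist":0},
    {"grip":-1,"travel":[0.16,0,0],"twist":0},
  ],
)

```text
clock: 6.62
tcp_pos: [0.6617, 0.0772, 0.2861]
tcp_rot: [[0.991, 0.134, 0.01], [0.134, -0.991, 0.002], [0.01, -0.001, -1.0]]
force: [-0.6, 1.4, 1.2]
finger_gap: 0.0073
```

```bash
python3 - <<'E'
from h import *
th()
a=get_image('scene')
k=[(d['xyz'],d['score']) for d in find_in('scene','stay_knob')[:2]];print(k)
print(C.T@(np.array(k[0][0])-H)) if k else 0
cv2.imwrite('pics/s2.png',cv2.resize(a[150:330,180:400],(800,655),interpolation=cv2.INTER_CUBIC)[:600])
E
```

```text
th 1.27 r 0.1886 (.1854) F case [-0.4  1.5  1.2] gap 0.0073 t 6.62
[([0.6229, -0.0692, 0.1286], 0.66)]
[-0.06042909 -0.13857769  0.0386    ]
```

View pics/s2.png

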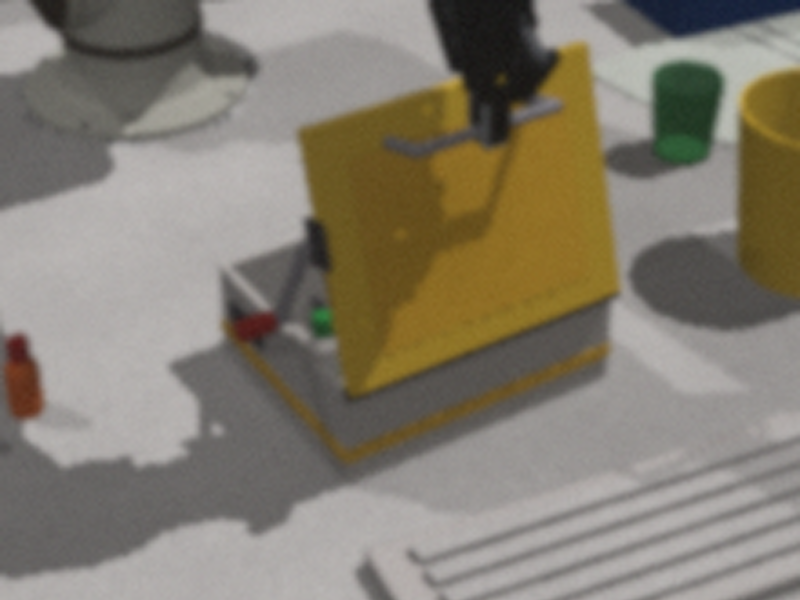

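The knob is at (255,326) in the crop and the stay is still bent by about 14° at the knob, so lock is roughly 0.06 rad away. I'm carrying on in 4 mm steps.

Request:
drive_tool(
  plan=[
    {"grip":-1,"travel":[0.1,0,0],"twist":0},
    {"grip":-1,"travel":[0.2,0,0],"twist":0},
    {"grip":-1,"travel":[0.2,0,0],"twist":0},
  ],
)

```text
clock: 7.1
tcp_pos: [0.667, 0.078, 0.2861]
tcp_rot: [[0.991, 0.134, 0.01], [0.134, -0.991, 0.002], [0.01, -0.001, -1.0]]
force: [0.4, 1.2, 0.7]
finger_gap: 0.0072
```

```bash
cat >> h.py <<'E'
def knob(save=None):
    a=get_image('scene')
    if save: cv2.imwrite(save,cv2.resize(a[150:330,180:400],(800,655),interpolation=cv2.INTER_CUBIC)[:600])
    for d in find_in('scene','stay_knob')[:1]:
        p=C.T@(np.array(d['xyz'])-H);v=p[[0,2]]-[-.15,-.03]
        print('knob',p.round(4),'phi',np.degrees(np.arctan2(v[1],v[0])).round(1),np.hypot(*v).round(4),d['score'])
        m=regions_of('scene','stay_knob')
        if m: print('px',np.argwhere(m[0]['mask']).mean(0).round(1)[::-1])
E
python3 -c "
from h import *
th();knob()"
```

```text
th 1.298 r 0.1886 (.1854) F case [0.6 1.1 0.7] gap 0.0072 t 7.1
knob [-0.0684 -0.1407  0.0461] phi 43.0 0.1116 0.43
px [254.3 231.4]
```

Request:
drive_tool(
  plan=[
    {"grip":-1,"travel":[0.08,0,0],"twist":0},
    {"grip":-1,"travel":[0.16,0,0.01],"twist":0},
    {"grip":-1,"travel":[0.16,0,0.01],"twist":0},
  ],
)

```text
clock: 7.62
tcp_pos: [0.6712, 0.0786, 0.2865]
tcp_rot: [[0.991, 0.134, 0.012], [0.134, -0.991, 0.003], [0.012, -0.001, -1.0]]
force: [-1.2, 1.6, 4.5]
finger_gap: 0.0073
```

```bash
python3 -c "
from h import *
th();knob()"
```

```text
th 1.321 r 0.1891 (.1854) F case [-1.   1.8  4.5] gap 0.0073 t 7.62
knob [-0.082  -0.1422  0.0528] phi 50.6 0.1072 0.61
px [252.9 228.4]
```

Request:
drive_tool(
  plan=[
    {"grip":-1,"travel":[0.08,0,0],"twist":0},
    {"grip":-1,"travel":[0.16,0,0.02],"twist":0},
    {"grip":-1,"travel":[0.16,0,0.02],"twist":0},
  ],
)

```text
clock: 8.15
tcp_pos: [0.6749, 0.0791, 0.2863]
tcp_rot: [[0.991, 0.134, 0.011], [0.134, -0.991, 0.003], [0.012, -0.001, -1.0]]
force: [-4.0, 0.6, 5.6]
finger_gap: 0.0076
```

```bash
python3 -c "
from h import *
th();knob('pics/s3.png')"
```

```text
th 1.341 r 0.1891 (.1854) F case [-3.9  1.1  5.6] gap 0.0076 t 8.15
knob [-0.0793 -0.1399  0.0593] phi 51.6 0.1139 0.51
```

View pics/s3.png

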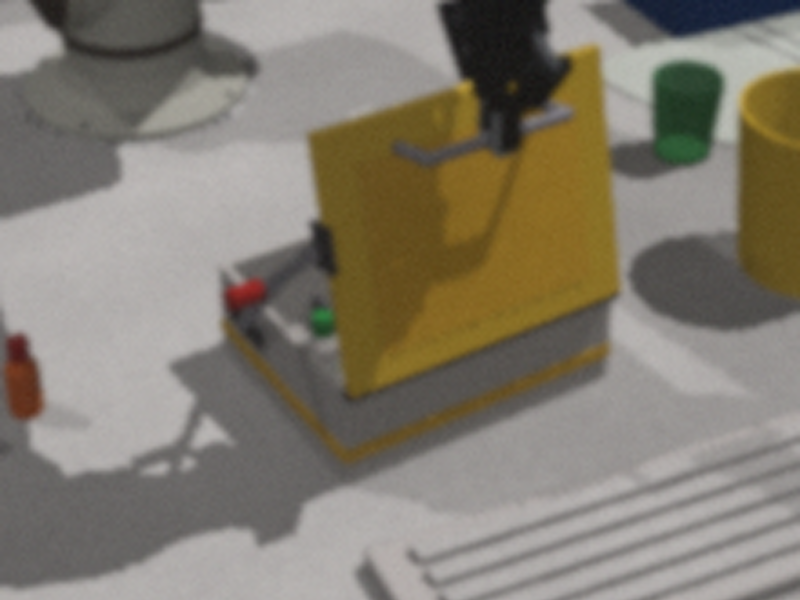

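```bash
python3 - <<'E'
from h import *
c=calibration('scene')
a=get_image('scene');hsv=cv2.cvtColor(a,cv2.COLOR_BGR2HSV)
m=((hsv[...,0]<8)|(hsv[...,0]>172))&(hsv[...,1]>150)&(hsv[...,2]>60)
m[:, :235]=0;m[:,262:]=0;m[:215]=0;m[260:]=0
print('red',np.argwhere(m).mean(0)[::-1],m.sum())
for phi in (36,44,48,50,52,54,56,58,60):
    f=np.radians(phi);print(phi,proj(c,H+C@[-.15+.097*np.cos(f),-.158,-.03+.097*np.sin(f)]).round(1))
# lock geometry: pin radius .12 on lid, offset 0
from math import *
for r,o in ((.12,0),(.12,.006),(.115,0),(.125,0)):
  for L in (.19365,.194):
    from scipy.optimize import brentq
    P=lambda t:np.array([-r*cos(t)+o*sin(t),r*sin(t)+o*cos(t)])
    F=np.array([-.15,-.03])
    t=brentq(lambda t:np.linalg.norm(P(t)-F)-L,.8,1.6);d=P(t)-F
    print(r,o,L,'theta',round(t,3),'dir',degrees(atan2(d[1],d[0])),'+locked 3.4')
E
```

```text
red [247.09756098 230.31707317] 41
36 [249.6 240.1]
44 [248.  235.4]
48 [247.  233.1]
50 [246.6 232. ]
52 [246.1 230.9]
54 [245.6 229.8]
56 [245.1 228.7]
58 [244.6 227.6]
60 [244.  226.6]
0.12 0 0.19365 theta 1.365 dir 49.600806492278274 +locked 3.4
0.12 0 0.194 theta 1.369 dir 49.52029601424567 +locked 3.4
0.12 0.006 0.19365 theta 1.314 dir 49.656956657459446 +locked 3.4
0.12 0.006 0.194 theta 1.318 dir 49.57644476905102 +locked 3.4
0.115 0 0.19365 theta 1.398 dir 47.72788656033396 +locked 3.4
0.115 0 0.194 theta 1.402 dir 47.64730361782211 +locked 3.4
0.125 0 0.19365 theta 1.334 dir 51.47420128655821 +locked 3.4
0.125 0 0.194 theta 1.337 dir 51.393540094870694 +locked 3.4
```

Request:
drive_tool(
  plan=[
    {"grip":-1,"travel":[0.1,0,0.01],"twist":0},
    {"grip":-1,"travel":[0.1,0,0.01],"twist":0},
  ],
)

```text
clock: 8.6
tcp_pos: [0.6768, 0.0793, 0.2862]
tcp_rot: [[0.991, 0.134, 0.01], [0.134, -0.991, 0.002], [0.01, -0.001, -1.0]]
force: [-6.8, 0.9, 5.0]
finger_gap: 0.0074
```

```bash
cat >> h.py <<'E'
def red():
    a=get_image('scene');hsv=cv2.cvtColor(a,cv2.COLOR_BGR2HSV)
    m=((hsv[...,0]<8)|(hsv[...,0]>172))&(hsv[...,1]>150)&(hsv[...,2]>60)
    m[:, :235]=0;m[:,265:]=0;m[:215]=0;m[260:]=0
    print('red',np.argwhere(m).mean(0)[::-1].round(2),m.sum());return a
E
python3 -c "
from h import *
th();red();th()"
```

```text
th 1.351 r 0.1891 (.1854) F case [-6.6  1.8  5. ] gap 0.0074 t 8.6
red [247.12 230.49] 41
th 1.35 r 0.189 (.1854) F case [-6.9  1.2  5.5] gap 0.0073 t 8.65
```

Request:
drive_tool(
  plan=[
    {"grip":-1,"travel":[-0.12,0,0],"twist":0},
    {"grip":-1,"travel":[-0.24,0,0],"twist":0},
    {"grip":-1,"travel":[-0.24,0,0],"twist":0},
  ],
)

```text
clock: 9.02
tcp_pos: [0.6711, 0.0786, 0.2864]
tcp_rot: [[0.991, 0.134, 0.011], [0.134, -0.991, 0.003], [0.011, -0.001, -1.0]]
force: [-1.6, 2.2, 5.9]
finger_gap: 0.0077
```

```bash
python3 -c "
from h import *
th();red();th()"
```

```text
th 1.32 r 0.189 (.1854) F case [-1.3  2.3  5.9] gap 0.0077 t 9.03
red [246.89 230.3 ] 44
th 1.32 r 0.1891 (.1854) F case [-0.2  1.6  4.4] gap 0.0075 t 9.07
```

Request:
drive_tool(
  plan=[
    {"grip":-0.4,"travel":[0,0,0],"twist":0},
    {"grip":-0.4,"travel":[0,0,0],"twist":0},
    {"grip":-0.4,"travel":[0,0,0],"twist":0},
    {"grip":-0.4,"travel":[0,0,-1.2],"twist":0},
    {"grip":-0.4,"travel":[0,0,-2.3],"twist":0},
  ],
)

```text
clock: 9.7
tcp_pos: [0.6702, 0.0783, 0.3445]
tcp_rot: [[0.991, 0.134, 0.01], [0.134, -0.991, 0.002], [0.011, -0.001, -1.0]]
force: [0.6, 0.4, -0.9]
finger_gap: 0.0262
```

```bash
python3 -c "
from h import *
red();go([.4894,-.3116,.25])"
```

```text
red [245.9  230.65] 31
t 9.75 travel [-9.31, 14.49, 3.78] twist 0.04 F [ 1.8 -0.7  3.6] gap 0.0256 case xyz [0.0054 0.0017 0.2583]
```

Request:
drive_tool(
  plan=[
    {"grip":0.2,"travel":[-6,9.4,0],"twist":0},
    {"grip":0.2,"travel":[-6,9.4,0],"twist":0},
    {"grip":0.2,"travel":[-6,9.4,0],"twist":0},
    {"grip":0.2,"travel":[-6,9.4,0],"twist":0},
    {"grip":0.2,"travel":[-6,9.4,0],"twist":0},
  ],
)

```text
clock: 10.38
tcp_pos: [0.5514, -0.1773, 0.3462]
tcp_rot: [[0.991, 0.132, 0.015], [0.132, -0.991, 0.002], [0.015, -0.0, -1.0]]
force: [0.7, 0.9, -0.0]
finger_gap: 0.0511
```

Request:
drive_tool(
  plan=[
    {"grip":0.2,"travel":[-3.3,5.1,3.8],"twist":0},
    {"grip":0.2,"travel":[-3.3,5.1,3.8],"twist":0},
    {"grip":0.2,"travel":[-3.3,5.1,3.8],"twist":0},
    {"grip":0.2,"travel":[-3.3,5.1,3.8],"twist":0},
  ],
)

```text
clock: 10.88
tcp_pos: [0.4855, -0.3163, 0.247]
tcp_rot: [[0.992, 0.128, 0.011], [0.128, -0.992, 0.004], [0.012, -0.003, -1.0]]
force: [-0.2, 1.0, -0.3]
finger_gap: 0.0513
```

```bash
python3 - <<'E'
from h import *
go([.4894,-.3116,.04]); red()
c=calibration('wrist');a=get_image('wrist');cv2.imwrite('pics/w1.png',a)
print(proj(c,[.4894,-.3116,.07]))
for d in find_in('wrist','red_bottle')[:4]: print(d['xyz'],d['score'])
for d in regions_of('wrist','red_bottle')[:4]:
    q=np.argwhere(d['mask']);print(q.mean(0)[::-1],q.min(0)[::-1],q.max(0)[::-1])
np.save('cal1.npy',c,allow_pickle=True)
E
```

```text
t 10.88 travel [0.08, -0.15, 8.28] twist -0.01 F [-0.2  1.  -0.3] gap 0.0513 case xyz [-0.2284 -0.366   0.157 ]
red [246.57 230.31] 42
[272.97417421 189.71884352]
[0.435, -0.3017, 0.0486] 0.92
[0.4907, -0.3078, 0.0526] 0.81
[0.489, -0.2446, 0.0545] 0.77
[281.76656627 121.66415663] [268 107] [295 136]
[217.97581792 171.48506401] [204 156] [233 186]
[276.19090909 184.71060606] [264 169] [289 201]
```

View pics/w1.png

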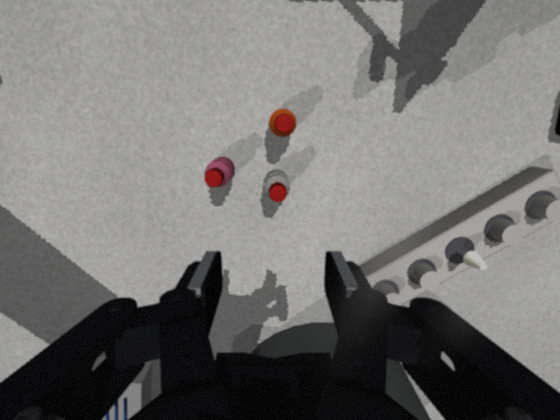

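The white bottle's cap is at (278,191), between pink at (215,177) and orange at (284,123). I'm descending on the white one.

Request:
drive_tool(
  plan=[
    {"grip":0.2,"travel":[0.24,-0.14,2.4],"twist":0},
    {"grip":0.2,"travel":[0.24,-0.14,4.8],"twist":0},
    {"grip":0.2,"travel":[0.24,-0.14,7],"twist":0},
    {"grip":0.2,"travel":[0.24,-0.14,8.28],"twist":0},
    {"grip":0.2,"travel":[0.24,-0.14,8.28],"twist":0},
  ],
)

```text
clock: 11.7
tcp_pos: [0.4969, -0.3075, 0.0423]
tcp_rot: [[0.991, 0.134, 0.013], [0.134, -0.991, 0.004], [0.014, -0.002, -1.0]]
force: [0.6, -0.3, 0.6]
finger_gap: 0.0511
```

Request:
drive_tool(
  plan=[
    {"grip":-1,"travel":[0,0,0],"twist":0},
    {"grip":-1,"travel":[0,0,0],"twist":0},
    {"grip":-1,"travel":[0,0,0],"twist":0},
    {"grip":-1,"travel":[0,0,0],"twist":0},
  ],
)

```text
clock: 12.2
tcp_pos: [0.4983, -0.308, 0.0449]
tcp_rot: [[0.991, 0.134, 0.017], [0.134, -0.991, 0.002], [0.017, 0.0, -1.0]]
force: [0.9, 1.9, 6.8]
finger_gap: 0.0265
```

```bash
python3 - <<'E'
from h import *
go([-.125,0,.25],case=True)
a=get_image('wrist');cv2.imwrite('pics/w2.png',a)
E
```

```text
t 12.2 travel [3.87, -14.35, -11.74] twist 0.04 F [0.9 1.9 6.8] gap 0.0265 case xyz [-0.2147 -0.3593 -0.0451]
```

Request:
drive_tool(
  plan=[
    {"grip":-1,"travel":[0,0,-2.2],"twist":0},
    {"grip":-1,"travel":[0,0,-4.4],"twist":0},
    {"grip":-1,"travel":[0,0,-6.6],"twist":0},
    {"grip":-1,"travel":[0.4,-1.5,-8.2],"twist":0},
    {"grip":-1,"travel":[0.9,-3.4,-8.2],"twist":0},
  ],
)

```text
clock: 12.88
tcp_pos: [0.5067, -0.2213, 0.2551]
tcp_rot: [[0.991, 0.132, 0.024], [0.132, -0.991, -0.001], [0.023, 0.004, -1.0]]
force: [0.8, 0.3, -1.4]
finger_gap: 0.0261
```

```bash
python3 - <<'E'
from h import *
go([-.12,0,.16],case=True);red()
E
```

```text
t 12.88 travel [3.05, -10.97, 0.23] twist 0.03 F [ 0.8  0.3 -1.4] gap 0.0261 case xyz [-0.1953 -0.2745  0.1651]
red [246.82 230.45] 40
```

Request:
drive_tool(
  plan=[
    {"grip":-1,"travel":[0.6,-2.2,0.2],"twist":0},
    {"grip":-1,"travel":[1.2,-4.4,0.2],"twist":0},
    {"grip":-1,"travel":[1.8,-6.6,0.2],"twist":0},
    {"grip":-1,"travel":[2.5,-9,0.2],"twist":0},
    {"grip":-1,"travel":[3.05,-11,0.2],"twist":0},
  ],
)

```text
clock: 13.55
tcp_pos: [0.5452, 0.0688, 0.2515]
tcp_rot: [[0.99, 0.136, 0.024], [0.136, -0.991, 0.003], [0.024, 0.001, -1.0]]
force: [0.1, 0.5, -1.3]
finger_gap: 0.0261
```

```bash
python3 - <<'E'
from h import *
c=calibration('wrist');a=get_image('wrist');cv2.imwrite('pics/w3.png',a)
for y in (-.04,.04,-.125,.125): print(proj(c,H+C@[-.194,y,-.059 if abs(y)<.1 else 0]).round(0))
go([-.12,0,-.040],case=True)
E
```

```text
[204. 224.]
[200. 155.]
[197. 319.]
[179.  60.]
t 13.6 travel [-0.25, 0.52, 8.04] twist 0.07 F [-2.2  3.5 -1.8] gap 0.0263 case xyz [-0.1187  0.0128  0.161 ]
```

View pics/w3.png

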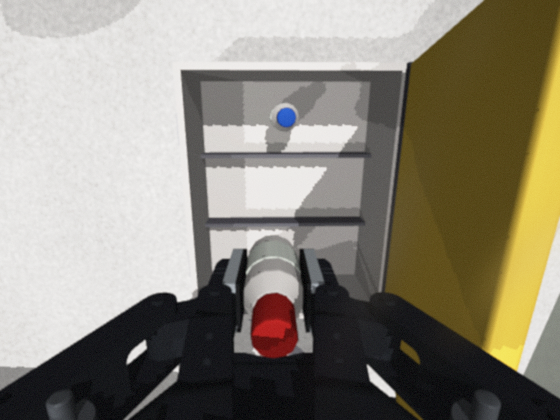

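The dividers show at rows 155 and 220, against 155 and 224 predicted. The middle cell is where I expected it, so I'm lowering the bottle.

Request:
drive_tool(
  plan=[
    {"grip":-1,"travel":[-0.1,0.44,0.5],"twist":0},
    {"grip":-1,"travel":[-0.2,0.44,2.7],"twist":0},
    {"grip":-1,"travel":[-0.25,0.44,4.9],"twist":0},
    {"grip":-1,"travel":[-0.25,0.44,6.5],"twist":0},
    {"grip":-1,"travel":[-0.25,0.44,7.3],"twist":0},
  ],
)

```text
clock: 14.22
tcp_pos: [0.5439, 0.0609, 0.0658]
tcp_rot: [[0.99, 0.137, 0.021], [0.137, -0.991, 0.004], [0.021, -0.001, -1.0]]
force: [-0.4, 0.3, -0.4]
finger_gap: 0.0263
```

```bash
python3 - <<'E'
from h import *
go([-.12,0.002,-.038],case=True)
E
```

```text
t 14.22 travel [0.07, -0.05, 0.55] twist 0.06 F [-0.4  0.3 -0.4] gap 0.0263 case xyz [-0.122   0.0006 -0.0242]
```

Request:
drive_tool(
  plan=[
    {"grip":-1,"travel":[0,0,0.25],"twist":0},
    {"grip":-1,"travel":[0,0,0.45],"twist":0},
    {"grip":-1,"travel":[0,0,0.55],"twist":0},
    {"grip":-1,"travel":[0,0,0.55],"twist":0},
  ],
)

```text
clock: 14.72
tcp_pos: [0.5445, 0.0609, 0.0526]
tcp_rot: [[0.99, 0.137, 0.022], [0.137, -0.991, 0.004], [0.022, -0.001, -1.0]]
force: [0.2, -0.1, -0.2]
finger_gap: 0.0263
```

Request:
drive_tool(
  plan=[
    {"grip":-1,"travel":[0,0,0.06],"twist":0},
    {"grip":-1,"travel":[0,0,0.1],"twist":0},
    {"grip":-1,"travel":[0,0,0.1],"twist":0},
  ],
)

```text
clock: 15.1
tcp_pos: [0.5449, 0.061, 0.0509]
tcp_rot: [[0.99, 0.137, 0.023], [0.137, -0.991, 0.004], [0.023, -0.001, -1.0]]
force: [-1.2, 0.3, 5.4]
finger_gap: 0.026
```

Request:
drive_tool(
  plan=[
    {"grip":-0.1,"travel":[0,0,0],"twist":0},
    {"grip":0.2,"travel":[0,0,0],"twist":0},
    {"grip":0.2,"travel":[0,0,0],"twist":0},
    {"grip":0.2,"travel":[0,0,0],"twist":0},
  ],
)

```text
clock: 15.6
tcp_pos: [0.5449, 0.0611, 0.0508]
tcp_rot: [[0.99, 0.137, 0.023], [0.137, -0.991, 0.004], [0.023, -0.001, -1.0]]
force: [-0.3, -0.2, 0.2]
finger_gap: 0.0512
```

Request:
drive_tool(
  plan=[
    {"grip":0.2,"travel":[0,0,-1],"twist":0},
    {"grip":0.2,"travel":[0,0,-3],"twist":0},
    {"grip":0.2,"travel":[0,0,-5.4],"twist":0},
    {"grip":0.2,"travel":[0,0,-7.8],"twist":0},
    {"grip":0.2,"travel":[0,0,-7.8],"twist":0},
  ],
)

```text
clock: 16.23
tcp_pos: [0.5419, 0.0603, 0.2511]
tcp_rot: [[0.99, 0.137, 0.031], [0.137, -0.991, 0.005], [0.031, -0.001, -1.0]]
force: [0.1, -0.2, 0.6]
finger_gap: 0.0512
```

```bash
python3 - <<'E'
from h import *
go([-.12,-.16,.16],case=True)
c=calibration('wrist');a=get_image('wrist');cv2.imwrite('pics/w4.png',a)
b=red();cv2.imwrite('pics/s4.png',cv2.resize(b[150:330,180:400],(560,458)))
f=np.radians(53);K=[-.15+.097*np.cos(f),-.158,-.03+.097*np.sin(f)];print('K',K,proj(c,H+C@K))
v=np.hstack([a,np.zeros((420,240,3),np.uint8)]);v[:196,560:]=cv2.resize(b[150:330,180:400],(240,196));cv2.imwrite('pics/w4b.png',v)
E
```

```text
t 16.23 travel [0.11, 6.41, 0.04] twist 0.06 F [ 0.1 -0.2  0.6] gap 0.0512 case xyz [-0.1241  0.0003  0.1611]
red [246.62 230.16] 45
K [np.float64(-0.0916239427542513), -0.158, np.float64(0.047467644474587414)] [301.45636468 372.56483823]
```

View pics/w4b.png

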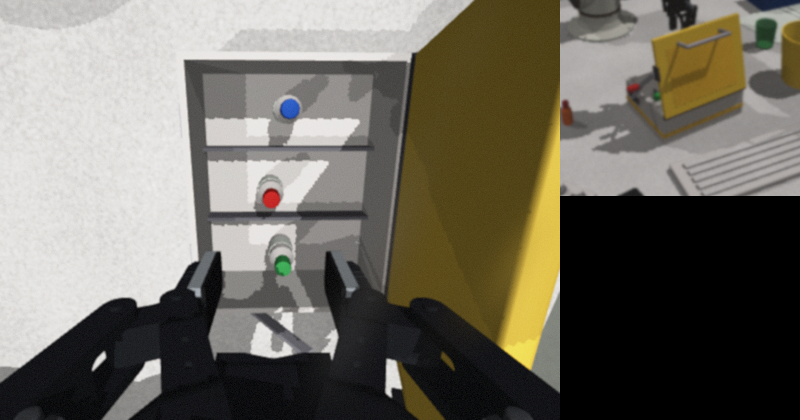

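The red bottle stands in the middle cell, with its cap at (271,198), and the lid is held by the stay. Next is the knob.

Request:
drive_tool(
  plan=[
    {"grip":-1,"travel":[0,2,0],"twist":0},
    {"grip":-1,"travel":[0,4,0],"twist":0},
    {"grip":-1,"travel":[0,6,0],"twist":0.06},
    {"grip":-1,"travel":[0,6.3,0],"twist":0.06},
    {"grip":-1,"travel":[0,6.3,0],"twist":0.06},
  ],
)

```text
clock: 16.95
tcp_pos: [0.5619, -0.096, 0.2443]
tcp_rot: [[0.992, 0.128, 0.021], [0.128, -0.992, 0.005], [0.022, -0.002, -1.0]]
force: [0.6, -0.5, -0.2]
finger_gap: -0.0
```

```bash
python3 - <<'E'
from h import *
s=sense();c=calibration('wrist');a=get_image('wrist');cv2.imwrite('pics/w5.png',a)
f=np.radians(53);K=[-.15+.097*np.cos(f),-.158,-.03+.097*np.sin(f)];print('K',K,proj(c,H+C@K))
hsv=cv2.cvtColor(a,cv2.COLOR_BGR2HSV)
m=(((hsv[...,0]<8)|(hsv[...,0]>172))&(hsv[...,1]>150)&(hsv[...,2]>60)).astype(np.uint8)
n,l,st,ce=cv2.connectedComponentsWithStats(m)
for i in range(1,n):
    if st[i,4]>30:print(st[i],ce[i].round(1), (C.T@(ray(c,*ce[i],.09+K[2])-H)).round(4))
for d in find_in('wrist','stay_knob')[:2]: print((C.T@(np.array(d['xyz'])-H)).round(4),d['score'])
go([K[0]-.04,-.16,K[2]+.02],case=True)
print('tip tool z',s['tcp_rot'][:,2])
E
```

```text
K [np.float64(-0.0916239427542513), -0.158, np.float64(0.047467644474587414)] [311.21849382 214.92902893]
[264   6  20  26 390] [273.   18.1] [-0.1212 -0.0234  0.0475]
[303 196  22  40 829] [313.3 215.2] [-0.09   -0.1582  0.0475]
[-0.0823 -0.1353  0.0565] 0.8
t 17.05 travel [-0.38, 0.16, 3.5] twist 0.01 F [ 0.  -0.2 -0.2] gap -0.0 case xyz [-0.1241 -0.1562  0.1551]
tip tool z [ 0.0212339   0.0051582  -0.99976123]
```

View pics/w5.png

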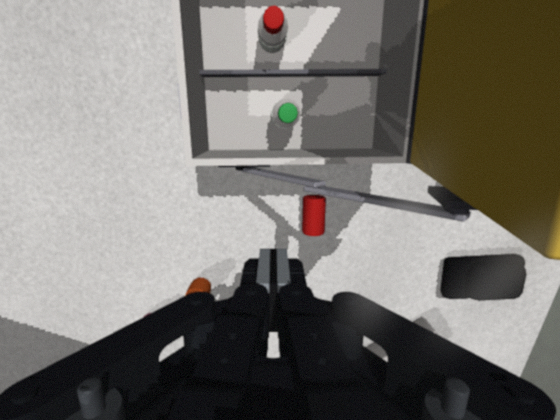

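The knob centre measures (-0.090, -0.158) in the case frame and the stay looks straight. With the jaws wide open I can push using the back of the rear finger, which keeps the gripper's body well in front of the lid and stay.

Request:
drive_tool(
  plan=[
    {"grip":1,"travel":[-2.0,0.25,0],"twist":0},
    {"grip":1,"travel":[-2.0,0.25,0],"twist":0},
    {"grip":1,"travel":[-2.0,0.25,1.5],"twist":0},
    {"grip":1,"travel":[-2.0,0.25,3],"twist":0},
    {"grip":1,"travel":[-2.0,0.25,4.1],"twist":0},
  ],
)

```text
clock: 17.68
tcp_pos: [0.5158, -0.1058, 0.14]
tcp_rot: [[0.991, 0.132, 0.022], [0.131, -0.991, 0.005], [0.023, -0.002, -1.0]]
force: [-0.7, -0.1, -0.5]
finger_gap: 0.0851
```

```bash
python3 - <<'E'
from h import *
go([-.156,-.161,.0515],case=True);red();print(sense()['tcp_rot'][:,2])
a=get_image('wrist');cv2.imwrite('pics/w6.png',a)
E
```

```text
t 17.68 travel [0.61, -0.0, -0.05] twist 0.02 F [-0.7 -0.1 -0.5] gap 0.0851 case xyz [-0.1713 -0.1611  0.05  ]
red [246.52 230.36] 44
[ 0.01773504  0.00627005 -0.99982306]
```

View pics/w6.png

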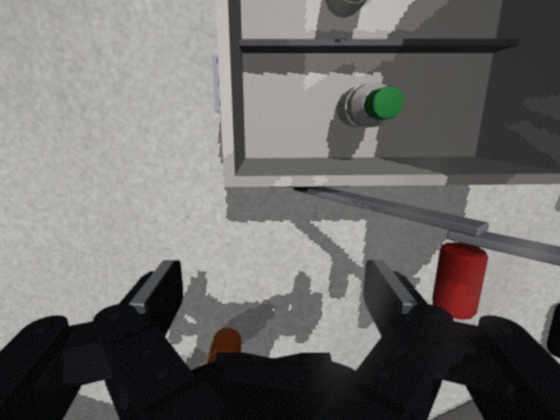

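The view shows the rear finger's back at column 420, 15 px short of the knob (435–485) and level with it. I'm approaching to contact.

Request:
drive_tool(
  plan=[
    {"grip":1,"travel":[0.25,0,0],"twist":0},
    {"grip":1,"travel":[0.45,0,0],"twist":0},
    {"grip":1,"travel":[0.55,0,0],"twist":0},
    {"grip":1,"travel":[0.55,0,0],"twist":0},
  ],
)

```text
clock: 18.27
tcp_pos: [0.5287, -0.1039, 0.1392]
tcp_rot: [[0.991, 0.132, 0.019], [0.131, -0.991, 0.006], [0.019, -0.004, -1.0]]
force: [-0.1, -0.0, 0.5]
finger_gap: 0.0853
```

```bash
python3 - <<'E'
from h import *
go([-.156,-.161,.0515],case=True);red()
E
```

```text
t 18.27 travel [0.09, 0.01, -0.09] twist 0.02 F [-0.1 -0.   0.5] gap 0.0853 case xyz [-0.1583 -0.1608  0.0492]
red [246.31 230.24] 51
```

Request:
drive_tool(
  plan=[
    {"grip":1,"travel":[0.1,0,0.03],"twist":0},
    {"grip":1,"travel":[0.2,0,0.06],"twist":0},
    {"grip":1,"travel":[0.2,0,0.06],"twist":0},
  ],
)

```text
clock: 18.7
tcp_pos: [0.5334, -0.1033, 0.1376]
tcp_rot: [[0.991, 0.131, 0.018], [0.131, -0.991, 0.006], [0.019, -0.004, -1.0]]
force: [-1.3, -0.2, 0.1]
finger_gap: 0.0854
```

```bash
python3 - <<'E'
from h import *
go([-.156,-.161,.0515],case=True);red()
E
```

```text
t 18.7 travel [-0.09, 0.0, -0.16] twist 0.02 F [-1.3 -0.2  0.1] gap 0.0854 case xyz [-0.1536 -0.1609  0.0476]
red [246.57 230.51] 51
```

Request:
drive_tool(
  plan=[
    {"grip":1,"travel":[0.18,0,0.14],"twist":0},
    {"grip":1,"travel":[0.35,0,0.28],"twist":0},
    {"grip":1,"travel":[0.5,0,0.44],"twist":0},
    {"grip":1,"travel":[0.64,0,0.6],"twist":0},
    {"grip":1,"travel":[0.64,0,0.6],"twist":0},
  ],
)

```text
clock: 19.38
tcp_pos: [0.5493, -0.1011, 0.1223]
tcp_rot: [[0.991, 0.131, 0.017], [0.131, -0.991, 0.006], [0.017, -0.004, -1.0]]
force: [-5.3, -0.8, -2.7]
finger_gap: 0.0853
```

```bash
python3 - <<'E'
from h import *
go([-.156,-.161,.0515],case=True);a=red();knob()
cv2.imwrite('pics/s5.png',cv2.resize(a[150:330,180:400],(800,655),interpolation=cv2.INTER_CUBIC)[:600])
w=get_image('wrist');cv2.imwrite('pics/w7.png',w)
E
```

```text
t 19.38 travel [-0.73, 0.01, -0.78] twist 0.02 F [-5.3 -0.8 -2.7] gap 0.0853 case xyz [-0.1375 -0.1607  0.0323]
red [248.95 238.07] 41
knob [-0.059  -0.1415  0.0433] phi 38.8 0.1169 0.47
px [255.5 232.3]
```

Request:
drive_tool(
  plan=[
    {"grip":1,"travel":[0.09,0,0.11],"twist":0},
    {"grip":1,"travel":[0.17,0,0.22],"twist":0},
    {"grip":1,"travel":[0.17,0,0.22],"twist":0},
  ],
)

```text
clock: 20.0
tcp_pos: [0.5531, -0.1006, 0.1171]
tcp_rot: [[0.991, 0.131, 0.016], [0.131, -0.991, 0.006], [0.017, -0.004, -1.0]]
force: [-5.1, -1.2, -1.0]
finger_gap: 0.0852
```

```bash
python3 - <<'E'
from h import *
go([-.156,-.161,.0515],case=True);a=red()
cv2.imwrite('pics/s6.png',cv2.resize(a[150:330,180:400],(800,655),interpolation=cv2.INTER_CUBIC)[:600])
E
```

```text
t 20.0 travel [-0.87, 0.01, -0.99] twist 0.02 F [-5.1 -1.2 -1. ] gap 0.0852 case xyz [-0.1337 -0.1607  0.0271]
red [249.85 240.4 ] 40
```

Request:
drive_tool(
  plan=[
    {"grip":1,"travel":[-0.4,0,0],"twist":0},
    {"grip":1,"travel":[-1,0,0],"twist":0},
    {"grip":1,"travel":[-1.8,0,0],"twist":0},
    {"grip":1,"travel":[-1.8,0,0],"twist":0},
  ],
)

```text
clock: 20.55
tcp_pos: [0.5074, -0.1067, 0.1169]
tcp_rot: [[0.991, 0.131, 0.017], [0.13, -0.991, 0.006], [0.018, -0.004, -1.0]]
force: [-0.1, 0.5, 0.8]
finger_gap: 0.0854
```

```bash
python3 - <<'E'
from h import *
a=red();w=get_image('wrist')
v=np.hstack([cv2.resize(a[150:330,180:400],(520,425)),cv2.resize(w,(280,210)).repeat(1,0) if 0 else np.vstack([cv2.resize(w,(280,210)),np.zeros((215,280,3),np.uint8)])])
cv2.imwrite('pics/s7.png',v)
go([-.16,-.161,.27],case=True)
for th0 in (1.05,1.1,1.15,1.2,1.25,1.3):
    c=calibration('scene');p=[proj(c,H+C@[-.205*np.cos(th0),y,.205*np.sin(th0)]).round(0) for y in (-.125,.125)]
    print(th0,p,[((q-[180,150])*520/220).round(0) for q in p])
E
```

```text
red [248.68 238.93] 41
t 20.65 travel [0.92, -0.03, -9.71] twist 0.02 F [-0.9 -0.4 -0.3] gap 0.0852 case xyz [-0.1786 -0.1609  0.0269]
1.05 [array([253., 184.]), array([330., 161.])] [array([173.,  80.]), array([355.,  26.])]
1.1 [array([254., 184.]), array([332., 160.])] [array([175.,  80.]), array([359.,  24.])]
1.15 [array([256., 184.]), array([334., 160.])] [array([180.,  80.]), array([364.,  24.])]
1.2 [array([258., 184.]), array([336., 160.])] [array([184.,  80.]), array([369.,  24.])]
1.25 [array([259., 185.]), array([338., 161.])] [array([187.,  83.]), array([373.,  26.])]
1.3 [array([261., 185.]), array([340., 161.])] [array([191.,  83.]), array([378.,  26.])]
```

Request:
drive_tool(
  plan=[
    {"grip":0.2,"travel":[0,0,-2.4],"twist":0},
    {"grip":-0.3,"travel":[0,0,-4.8],"twist":0},
    {"grip":-0.3,"travel":[0,0,-7.2],"twist":0},
    {"grip":-0.3,"travel":[0,0,-9.6],"twist":0},
    {"grip":-0.3,"travel":[0,0,-9.6],"twist":0},
  ],
)

```text
clock: 21.28
tcp_pos: [0.5057, -0.1081, 0.3619]
tcp_rot: [[0.991, 0.131, 0.026], [0.131, -0.991, 0.004], [0.026, -0.001, -1.0]]
force: [0.0, 0.7, -0.6]
finger_gap: 0.0298
```

```bash
cat >> h.py <<'E'
def lidang():
    for f in ('new',):
        a=get_image('scene')
    def corner(a):
        h=cv2.cvtColor(a,cv2.COLOR_BGR2HSV);m=(h[...,0]>15)&(h[...,0]<35)&(h[...,1]>130)&(h[...,2]>50)
        # leftmost yellow column in rows 188..200 (upper left edge of the lid)
        return [int(np.argmax(m[r,230:330])+230) for r in range(184,204,4)]
    return corner
E
python3 - <<'E'
from h import *
red()
def corner(a):
    h=cv2.cvtColor(a,cv2.COLOR_BGR2HSV);m=(h[...,0]>15)&(h[...,0]<35)&(h[...,1]>130)&(h[...,2]>50)
    return [int(np.argmax(m[r,230:330])+230) for r in range(186,206,3)]
def un(p): # crops saved at 800x655 -> back to scene pixels
    b=np.zeros((420,560,3),np.uint8);i=cv2.imread(p);b[150:315,180:400]=cv2.resize(i,(220,165));return b
for p in ('s1','s2','s3','s5','s6'): print(p,corner(un(f'pics/{p}.png')))
print('now',corner(get_image('scene')))
for d in find_in('scene','lid_bar')[:2]: print((C.T@(np.array(d['xyz'])-H)).round(4),d['score'])
go([0,0,.27],case=True)
E
```

```text
red [248.94 238.97] 32
s1 [257, 258, 258, 259, 260, 261, 262]
s2 [263, 264, 264, 265, 265, 266, 266]
s3 [269, 266, 266, 267, 267, 268, 268]
s5 [265, 265, 265, 266, 266, 267, 267]
s6 [263, 264, 264, 265, 266, 266, 267]
now [263, 264, 264, 265, 265, 266, 267]
[-0.0232 -0.0134  0.1052] 0.59
t 21.43 travel [7.32, -6.45, -0.01] twist 0.02 F [-0.2 -0.3 -0.9] gap 0.03 case xyz [-0.1826 -0.1618  0.2658]
```

Request:
drive_tool(
  plan=[
    {"grip":-0.3,"travel":[1.8,-1.7,0],"twist":0},
    {"grip":-0.3,"travel":[3.6,-3.4,0],"twist":0},
    {"grip":-0.3,"travel":[5.4,-5.1,0],"twist":0},
    {"grip":-0.3,"travel":[7,-6.5,0],"twist":0},
    {"grip":-0.3,"travel":[7,-6.5,0],"twist":0},
  ],
)

```text
clock: 22.05
tcp_pos: [0.6592, 0.0793, 0.3535]
tcp_rot: [[0.991, 0.135, 0.009], [0.135, -0.991, 0.006], [0.01, -0.004, -1.0]]
force: [-0.0, -0.1, -0.9]
finger_gap: 0.0298
```

```bash
python3 - <<'E'
from h import *
go([-.005,.001,.196],case=True)
c=calibration('wrist');w=get_image('wrist')
# bar: thin grey stripe against yellow; find columns per row away from the fingers
t=1.26
def b(t,y): return H+C@[-.178*np.cos(t)+.052*np.sin(t),y,.178*np.sin(t)+.052*np.cos(t)+.0035]
for t in (1.2,1.26,1.32): print(t,proj(c,b(t,.055)).round(1),proj(c,b(t,.02)).round(1))
h=cv2.cvtColor(w,cv2.COLOR_BGR2HSV)
for y in (.02,.035,.05):
    r=int(proj(c,b(1.26,y))[1])
    if 0<=r<420: print(r,[(x,*h[r,x]) for x in range(200,380,6)])
E
```

```text
t 22.05 travel [-0.01, 0.13, 2.7] twist 0.04 F [-0.  -0.1 -0.9] gap 0.0298 case xyz [-0.0053  0.0041  0.2635]
1.2 [254.1 151.8] [254.7 205.5]
1.26 [271.8 152. ] [271.6 205.8]
1.32 [289.5 152.1] [288.4 205.9]
205 [(200, np.uint8(24), np.uint8(173), np.uint8(221)), (206, np.uint8(22), np.uint8(182), np.uint8(119)), (212, np.uint8(23), np.uint8(180), np.uint8(119)), (218, np.uint8(23), np.uint8(183), np.uint8(117)), (224, np.uint8(22), np.uint8(184), np.uint8(147)), (230, np.uint8(21), np.uint8(192), np.uint8(114)), (236, np.uint8(21), np.uint8(193), np.uint8(115)), (242, np.uint8(21), np.uint8(188), np.uint8(115)), (248, np.uint8(21), np.uint8(181), np.uint8(114)), (254, np.uint8(20), np.uint8(186), np.uint8(115)), (260, np.uint8(21), np.uint8(196), np.uint8(74)), (266, np.uint8(20), np.uint8(188), np.uint8(99)), (272, np.uint8(125), np.uint8(12), np.uint8(129)), (278, np.uint8(120), np.uint8(13), np.uint8(158)), (284, np.uint8(15), np.uint8(4), np.uint8(115)), (290, np.uint8(30), np.uint8(5), np.uint8(162)), (296, np.uint8(15), np.uint8(6), np.uint8(169)), (302, np.uint8(30), np.uint8
[... 2910 characters left out ...]
np.uint8(171)), (296, np.uint8(30), np.uint8(6), np.uint8(166)), (302, np.uint8(12), np.uint8(7), np.uint8(179)), (308, np.uint8(18), np.uint8(8), np.uint8(168)), (314, np.uint8(0), np.uint8(4), np.uint8(171)), (320, np.uint8(23), np.uint8(6), np.uint8(173)), (326, np.uint8(10), np.uint8(4), np.uint8(174)), (332, np.uint8(15), np.uint8(9), np.uint8(168)), (338, np.uint8(8), np.uint8(6), np.uint8(170)), (344, np.uint8(17), np.uint8(16), np.uint8(112)), (350, np.uint8(19), np.uint8(10), np.uint8(200)), (356, np.uint8(30), np.uint8(9), np.uint8(114)), (362, np.uint8(23), np.uint8(5), np.uint8(204)), (368, np.uint8(5), np.uint8(8), np.uint8(181)), (374, np.uint8(23), np.uint8(6), np.uint8(160))]
```

Request:
drive_tool(
  plan=[
    {"grip":-0.3,"travel":[0.12,0.1,1],"twist":0},
    {"grip":-0.3,"travel":[0.12,0.1,2],"twist":0},
    {"grip":-0.3,"travel":[0.12,0.1,2.7],"twist":0},
    {"grip":-0.3,"travel":[0.12,0.1,2.7],"twist":0},
  ],
)

```text
clock: 22.6
tcp_pos: [0.6608, 0.075, 0.2866]
tcp_rot: [[0.991, 0.132, 0.008], [0.132, -0.991, 0.005], [0.009, -0.004, -1.0]]
force: [-0.7, 1.0, -0.4]
finger_gap: 0.0299
```

```bash
python3 -c "
from h import *
go([-.002,.001,.196],case=True);red()"
```

```text
t 22.6 travel [0.09, -0.06, 0.02] twist 0.03 F [-0.7  1.  -0.4] gap 0.0299 case xyz [-0.0043 -0.0005  0.1966]
red [248.77 239.2 ] 35
```

Request:
drive_tool(
  plan=[
    {"grip":-1,"travel":[0.08,0,0],"twist":0},
    {"grip":-1,"travel":[0.08,0,0],"twist":0},
    {"grip":-1,"travel":[0.08,0,0],"twist":0},
    {"grip":-1,"travel":[0.08,0,0],"twist":0},
  ],
)

```text
clock: 23.15
tcp_pos: [0.6633, 0.075, 0.2895]
tcp_rot: [[0.991, 0.132, 0.012], [0.132, -0.991, 0.005], [0.013, -0.003, -1.0]]
force: [1.0, -2.0, 6.0]
finger_gap: 0.0073
```

```bash
sed -i 's/^OFF=.*/OFF=.011/' h.py; python3 -c "
from h import *
a=th();red();arc(*(a-np.array([.04,.1,.16,.22,.28])))"
```

```text
th 1.277 r 0.1885 (.1854) F case [ 0.7 -2.1  6. ] gap 0.0073 t 23.15
red [248.86 238.97] 37
1.237 [-0.3, -0.03, 0.13]
1.177 [-0.74, -0.03, 0.16]
1.117 [-1.18, -0.03, 0.21]
1.057 [-1.62, -0.03, 0.3]
0.997 [-2.05, -0.04, 0.4]
```

Request:
drive_tool(
  plan=[
    {"grip":-1,"travel":[-0.25,0,0.02],"twist":0},
    {"grip":-1,"travel":[-0.7,0,0.04],"twist":0},
    {"grip":-1,"travel":[-1.15,0,0.09],"twist":0},
    {"grip":-1,"travel":[-1.6,0,0.18],"twist":0},
    {"grip":-1,"travel":[-2.05,0,0.28],"twist":0},
  ],
)

```text
clock: 23.82
tcp_pos: [0.6128, 0.0681, 0.2827]
tcp_rot: [[0.991, 0.132, 0.015], [0.132, -0.991, 0.005], [0.016, -0.003, -1.0]]
force: [3.1, -1.4, 0.0]
finger_gap: 0.0073
```

```bash
python3 -c "
from h import *
import h
h.OFF=.013
a=th();red();arc(*(a-np.array([.07,.14,.21,.28,.35])))"
```

```text
th 1.001 r 0.1873 (.1854) F case [ 2.9 -1.8  0. ] gap 0.0073 t 23.82
red [252.18 248.41] 39
0.931 [-0.42, -0.05, 0.23]
0.861 [-0.91, -0.05, 0.42]
0.791 [-1.38, -0.05, 0.65]
0.721 [-1.83, -0.05, 0.9]
0.651 [-2.26, -0.05, 1.19]
```

Knob row 248 means the stay is folding, and forces are low. I'm continuing to lower.

Request:
drive_tool(
  plan=[
    {"grip":-1,"travel":[-0.46,0,0.18],"twist":0},
    {"grip":-1,"travel":[-0.93,0,0.38],"twist":0},
    {"grip":-1,"travel":[-1.38,0,0.62],"twist":0},
    {"grip":-1,"travel":[-1.83,0,0.88],"twist":0},
    {"grip":-1,"travel":[-2.26,0,1.18],"twist":0},
  ],
)

```text
clock: 24.5
tcp_pos: [0.556, 0.0603, 0.2532]
tcp_rot: [[0.991, 0.132, 0.016], [0.132, -0.991, 0.004], [0.016, -0.002, -1.0]]
force: [6.6, -0.5, -4.3]
finger_gap: 0.0075
```

```bash
python3 -c "
from h import *
import h
h.OFF=.013
a=th();red();arc(*(a-np.array([.07,.14,.21,.28,.35])))"
```

```text
th 0.654 r 0.1863 (.1854) F case [ 6.5 -1.3 -4.3] gap 0.0075 t 24.5
red [253.72 254.77] 47
0.584 [-0.35, -0.06, 0.3]
0.514 [-0.73, -0.06, 0.64]
0.444 [-1.1, -0.06, 1.01]
0.374 [-1.44, -0.06, 1.41]
0.304 [-1.74, -0.06, 1.82]
```

Request:
drive_tool(
  plan=[
    {"grip":-1,"travel":[-0.37,0,0.28],"twist":0},
    {"grip":-1,"travel":[-0.74,0,0.62],"twist":0},
    {"grip":-1,"travel":[-1.1,0,1.0],"twist":0},
    {"grip":-1,"travel":[-1.44,0,1.4],"twist":0},
    {"grip":-1,"travel":[-1.74,0,1.82],"twist":0},
  ],
)

```text
clock: 25.18
tcp_pos: [0.5123, 0.0545, 0.2062]
tcp_rot: [[0.991, 0.132, 0.014], [0.132, -0.991, 0.004], [0.014, -0.002, -1.0]]
force: [1.4, -2.3, 0.8]
finger_gap: 0.0072
```

```bash
python3 -c "
from h import *
import h
h.OFF=.013
a=th();red();arc(*np.linspace(a-.06,0.02,5))
print(sense()['tcp_pos'],'closed grip pose was .4891 .0536 .1492')"
```

```text
th 0.306 r 0.1855 (.1854) F case [ 1.1 -2.5  0.8] gap 0.0072 t 25.18
red [257. 259.] 3
0.246 [-0.2, -0.07, 0.32]
0.189 [-0.41, -0.07, 0.68]
0.133 [-0.59, -0.07, 1.06]
0.076 [-0.76, -0.07, 1.44]
0.02 [-0.9, -0.07, 1.84]
[0.51143482 0.05436842 0.20475205] closed grip pose was .4891 .0536 .1492
```

Request:
drive_tool(
  plan=[
    {"grip":-1,"travel":[-0.2,0,0.32],"twist":0},
    {"grip":-1,"travel":[-0.41,0,0.68],"twist":0},
    {"grip":-1,"travel":[-0.59,0,1.06],"twist":0},
    {"grip":-1,"travel":[-0.76,0,1.44],"twist":0},
    {"grip":-1,"travel":[-0.88,0,1.78],"twist":0},
  ],
)

```text
clock: 25.85
tcp_pos: [0.4901, 0.0519, 0.1594]
tcp_rot: [[0.991, 0.132, 0.012], [0.132, -0.991, 0.004], [0.013, -0.002, -1.0]]
force: [3.9, 3.2, -0.1]
finger_gap: 0.0073
```

```bash
python3 -c "
from h import *
import h
h.OFF=.013
a=th();arc(0,-.02,-.04)"
```

```text
th 0.025 r 0.1853 (.1854) F case [ 4.3  2.7 -0.1] gap 0.0073 t 25.85
0 [-0.06, -0.06, 0.17]
-0.02 [-0.1, -0.06, 0.32]
-0.04 [-0.14, -0.06, 0.46]
```

Request:
drive_tool(
  plan=[
    {"grip":-1,"travel":[-0.03,0,0.1],"twist":0},
    {"grip":-1,"travel":[-0.05,0,0.18],"twist":0},
    {"grip":-1,"travel":[-0.08,0,0.26],"twist":0},
    {"grip":-1,"travel":[-0.08,0,0.26],"twist":0},
  ],
)

```text
clock: 26.35
tcp_pos: [0.4888, 0.0514, 0.1556]
tcp_rot: [[0.991, 0.132, 0.016], [0.132, -0.991, 0.004], [0.016, -0.002, -1.0]]
force: [-4.4, -1.9, 17.2]
finger_gap: 0.0073
```

The upward force jumps to 17 N at TCP z 0.1556, so the lid is seated on the rim. I'm letting go and retreating straight up.

Request:
drive_tool(
  plan=[
    {"grip":-1,"travel":[0,0,0.0],"twist":0},
    {"grip":0.2,"travel":[0,0,0],"twist":0},
    {"grip":0.2,"travel":[0,0,0],"twist":0},
    {"grip":0.2,"travel":[0,0,0],"twist":0},
    {"grip":0.2,"travel":[0,0,0],"twist":0},
  ],
)

```text
clock: 26.98
tcp_pos: [0.4887, 0.0514, 0.1554]
tcp_rot: [[0.991, 0.132, 0.016], [0.132, -0.991, 0.004], [0.016, -0.002, -1.0]]
force: [0.7, -0.0, -0.4]
finger_gap: 0.051
```

Request:
drive_tool(
  plan=[
    {"grip":0.2,"travel":[0,0,-1],"twist":0},
    {"grip":0.2,"travel":[0,0,-2.5],"twist":0},
    {"grip":0.2,"travel":[0,0,-4],"twist":0},
    {"grip":0.2,"travel":[0,0,-5],"twist":0},
    {"grip":0.2,"travel":[0,0,-5],"twist":0},
  ],
)

```text
clock: 27.6
tcp_pos: [0.4874, 0.051, 0.2822]
tcp_rot: [[0.991, 0.132, 0.019], [0.132, -0.991, 0.004], [0.019, -0.002, -1.0]]
force: [0.4, 0.1, -0.3]
finger_gap: 0.0512
```

```bash
python3 - <<'E'
from h import *
go([.49,.05,.28])
a=get_image('scene');s0=cv2.imread('pics/s0.png')
def m(a):
    h=cv2.cvtColor(a,cv2.COLOR_BGR2HSV);k=((h[...,0]>15)&(h[...,0]<35)&(h[...,1]>130)&(h[...,2]>50))
    k[:,:230]=0;k[:,360:]=0;return k
def bb(k): q=np.argwhere(k);return q.min(0),q.max(0),len(q)
A,B=m(a),m(s0);print('lid box now',bb(A),'start',bb(B),'IoU',(A&B).sum()/(A|B).sum())
for t in ('red_bottle','stay_knob'):
    for d in find_in('scene',t)[:3]: print(t,np.round(d['xyz'],3),round(d['score'],2))
d=cv2.absdiff(cv2.GaussianBlur(a,(5,5),0),cv2.GaussianBlur(s0,(5,5),0)).max(2)[190:]>45
n,l,st,ce=cv2.connectedComponentsWithStats(d.astype(np.uint8))
for i in range(1,n):
    if st[i,4]>25: print('changed',st[i],ce[i].round(0)+[0,190])
E
```

```text
t 27.6 travel [0.1, 0.05, 0.09] twist 0.02 F [ 0.4  0.1 -0.3] gap 0.0512 case xyz [-0.1794 -0.0019  0.1922]
lid box now (array([ 83, 241]), array([276, 359]), 3712) start (array([  0, 241]), array([276, 358]), 3882) IoU 0.9436908113642181
red_bottle [ 0.501 -0.245  0.038] 0.72
red_bottle [ 0.446 -0.306  0.04 ] 0.48
red_bottle [ 0.56  -0.069  0.048] 0.36
stay_knob [ 0.604 -0.077  0.04 ] 0.63
changed [   0    0  112   60 2112] [ 53. 220.]
changed [153   0  87  20 903] [190. 196.]
changed [ 115   19   47   67 1864] [138. 240.]
changed [244  30   8   6  31] [248. 222.]
changed [41 46 17  4 44] [ 50. 238.]
changed [188  48  36  15 290] [207. 246.]
changed [162  52  19  20 173] [172. 253.]
```

```bash
python3 - <<'E'
from h import *
a=get_image('scene');s0=cv2.imread('pics/s0.png')
g=lambda i:cv2.cvtColor(i,cv2.COLOR_BGR2HSV)
for c in (262,275,315,330,340):
    f=lambda i:[int(r) for r in np.flatnonzero(((g(i)[190:290,c,0]>15)&(g(i)[190:290,c,0]<35)&(g(i)[190:290,c,1]>130)))[[0,-1]]+190]
    print(c,f(a),f(s0))
print(sense()['force'].round(1))
job_done()
E
```

```text
262 [216, 263] [216, 262]
275 [207, 276] [207, 276]
315 [201, 259] [201, 259]
330 [213, 253] [213, 253]
340 [220, 249] [220, 249]
[0.2 0.3 0.5]
the job is handed in; nothing more can be done
```

The whole sequence is done and the job is handed in, at about 28 s of the 72 s allowed. I raised the lid by its bar until the stay locked. The red-capped bottle went into the middle compartment, then I broke the stay with the knob, lowered the lid and let go.

- **Stay lock:** the lid locked at about 1.32–1.33 rad, and I went about 3 mm past that at the bar (around 7 N). The knob did not move when I backed the lid off or released it.
- **Bottle:** the wrist picture after release showed the white, red-capped bottle standing in the middle cell. I did not touch the orange and pink look-alikes.
- **Breaking the stay:** I pushed the knob about 29 mm with about 5 N. It sprang back a few millimetres and then stayed broken.
- **Closing:** I lowered the lid at about 0.5–0.7 rad/s until it seated on the rim (17 N), then let go. In the scene camera the lid's edges match the starting picture within 1 px, and the knob is back where it started. The gripper is clear above the case and the wrist force is near zero.

- **Not checked:** I could not see the bottle once the lid was closed. I also used all 12 pictures before the lid came down, so the broken stay and the closed lid are judged from measurements only.
- **Disagreements:** the first top-camera estimate of the case was about 5 mm off the wrist view, so I corrected it. A small patch of about 31 px near the case's front right corner also differed from the starting picture; I took it to be lighting.

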